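# Reunite three mixed-up plaster mould halves with their fellows in the drying cradles

## Task

The plaster mould halves have been put back in the wrong drying cradles: bring each of the three loose halves to the cradle that holds its own other half, the soot-black one to the black one, the large white one to the large white one, the small white one to the small white one. Stand each in the cradle's free slot on the same edge it stands on now, fully down on the battens, square and centred endwise opposite its fellow; the empty narrow cradle is there to park one on the way. Do not let a half topple over, do not knock the little glass ball stand, and let go of everything at the end.

Things in the scene. Friction and masses are not known exactly. Their poses are not given: they have to be found in the camera images.
- half_sooty: soot-black plaster mould half, loose, block 120 mm long, 101 mm high as it stands, 26 mm thick, stands on its 120 mm edge; take it from above across its thickness. Origin: centre of one large face, half way up. Own z is level and points into the block (its middle is 13 mm along +z); own y is upright, own x level along the length.
- half_large: large white plaster mould half, loose, block 116 mm long, 93 mm high as it stands, 24.5 mm thick, stands on its 116 mm edge; take it from above across its thickness. Origin: centre of one large face, half way up. Own z is level and points into the block (its middle is 12 mm along +z); own x is upright, own y level along the length.
- half_small: small white plaster mould half, loose, block 80 mm long, 88 mm high as it stands, 23.5 mm thick, stands on its 80 mm edge; take it from above across its thickness. Origin: centre of one large face, half way up. Own z is level and points into the block (its middle is 12 mm along +z); own y is upright, own x level along the length.
- cradle_sooty: fixed wooden drying cradle, 142 mm (y) by 116 mm (x). Origin on the bench under its middle, z up. Battens' top 24 mm up; 10 mm dowels reach 72 mm up. Free slot runs along x, middle plane y = +34 mm, 36 mm clear, its middle at x = 0. Wedged fast at y = -34 mm, not to be moved: fellow of the soot-black half (black, 114 mm long, 96 mm high, 34 mm thick).
- cradle_large: fixed wooden drying cradle, 142 mm (y) by 116 mm (x). Origin on the bench under its middle, z up. Battens' top 24 mm up; 10 mm dowels reach 72 mm up. Free slot runs along x, middle plane y = +34 mm, 36 mm clear, its middle at x = 0. Wedged fast at y = -34 mm, not to be moved: fellow of the large white half (white, 118 mm long, 93 mm high, 26 mm thick).
- cradle_small: fixed wooden drying cradle, 142 mm (y) by 116 mm (x). Origin on the bench under its middle, z up. Battens' top 24 mm up; 10 mm dowels reach 72 mm up. Free slot runs along x, middle plane y = +34 mm, 36 mm clear, its middle at x = 0. Wedged fast at y = -34 mm, not to be moved: fellow of the small white half (white, 76 mm long, 88 mm high, 24 mm thick).
- cradle_empty: narrow fixed wooden drying cradle, empty at the start, for parking a half: 84 mm across (y), 116 mm along (x). Origin on the bench under its middle, z up. Its one slot runs along x at y = 0, 36 mm clear; battens' top 24 mm above the bench, dowels reach 72 mm up.
- ball_stand: bystander: small black weighted stand, 49 x 54 mm, with a black glass ball (38 mm) on a rod, 110 mm high in all, loose. Origin: centre of its underside. Leave it standing.

How it is judged:
By the outcome, as a careful person would: the job done as asked, in the order asked, and still so for the second after the job is handed in, with the robot touching nothing.
It also fails if it takes over 128 s, if anything falls off the work surface, if the arm or the gripper's body presses on something with over 40 N, if the wrist force passes 120 N, or if a joint passes its speed limit or range.

## Robot

A 6-joint arm with a two-finger parallel gripper is mounted at the origin on a cart in front of the work surface, level with it; the furniture and walls round the work are solid. World frame = base frame: x ahead of the robot, y to its left, z up, the work surface at z = 0. Lengths are in mm, angles in rad, forces in N, time in s.
With the tool pointing down it reaches from about 250 to 800 mm from the base axis. Payload 8.5 kg.
Tool frame: the origin (TCP) lies at the very end of the fingers, on their centre line; the grasp point (between the pads) lies 19 mm behind it (arm.grasp_offset is the distance from the TCP to the grasp point, in mm); z points along the fingers, y is the line along which they close (so a half turn about z gives the same grasp; the last joint's range is limited). The gripper opens to 85 mm and grips with 20 to 120 N. Pads are 22 mm wide; open, the fingers measure 114 mm over their backs; the gripper's body (76 mm by 85 mm) begins 54 mm behind the grasp point. The pads swing forward as they close: fully open they stand 13 mm farther back than shut.
Start: joints at [-1.115, 0.238, -0.013, 1.319, 0, 1.571], TCP at [231.074, -471.364, 231.276] pointing down, gripper open.
Joint ranges: [-2.66, 2.66], [-1.03, 1.9], [-1.14, 1.46], [-1.82, 2.27], [-1.45, 1.34], [-3.14, 3.14]. Speed limits (rad/s): [2.22, 2.22, 2.79, 3.14, 3.14, 3.14].

## Interface

Orientations are given as [roll, pitch, yaw] about the fixed x, y, z axes, in that order (R = Rz(yaw) Ry(pitch) Rx(roll)).
In Python, from bench import arm, imaging, models gives the robot as it stands. The module is installed in compiled form; this text tells all that it offers.
- The arm moves only by the tool carry_out, never from a script. Its argument "increments" is a list of rows, each an object with "claw": the opening, from 0 (shut) to 1 (fully open); "offset": the shift along the tool's x, y, z in cm, a list of three; "angular": the turn, a rotation vector about the tool's x, y, z in degrees, a list of three. In form: [{"claw": claw, "offset": [x, y, z], "angular": [wx, wy, wz]}, ...]. A call has 1 to 8 rows; each row is the pose to reach, as a shift and turn from the pose commanded when the call began, along the tool's axes at that moment; what a row does not reach only later rows make up. A row lasts 1/8 s, in which the tool goes at most 62.5 mm and 10.7 degrees, less where a joint would pass 70% of its speed; a pose out of reach is approached as far as the arm can. A call with a gripper value outside its range is refused whole. The fingers move at their own pace and stop on an object; the grip force is fixed at half the most. Time passes only in rows, so rows that repeat a pose let the fingers close. It gives the time, the measured TCP pose, the force, the opening and the grip force at its end, in the units of the state.
- arm.get_obs(): the state, without advancing time (a new reading comes with each control period).
- imaging.capture(name): name is "scene" or "top" or "wrist"; returns a dict with "image" (420x560x3 uint8, red, green, blue), "depth" (420x560 float32, mm along the optical axis (not along the pixel's ray), 0 where there is no reading), "fov_y" (degrees; the focal length in pixels is half the picture's height over the tangent of half this angle, whatever the lens; pixels are square), "cx", "cy" (the principal point, pixels), "rvec" (rotation vector, rad) and "tvec" (3), from world to camera coordinates, as OpenCV has them. Camera axes: x right, y down, z forward; pixel columns grow to the right and rows downward; lengths in mm; the calibration is good to about 2 mm. A picture is of the moment at which its call begins.
- arm.close_job(): hands the job in; it is judged then, once.
Trained networks look in the newest picture that a camera, given by its name, has taken for a name from the list of things; names that differ only in an ending like _2 or _b are one class to them, and where a whole thing is asked for, a point or a joint stands for the part that bears it (a point fixed in the world has none). Each returns a list of dicts, best first, with "confidence" (0 to 1); they miss things now and then, are a little off and sometimes report something else, mostly with a low value. They report only what shows in the picture. A call takes as long as a camera call.
- models.regions_of(query, camera): "region" (420x560 bool, what is visible of it) and "extent" ([left, top, right, bottom] in pixels, round what is visible of it).
The state is a dict: "time_s": time; "q": joint angles; "dq": joint speeds; "tau": joint torques, N m; "eef_pos": TCP position; "orientation": TCP orientation; "ft_force": force on the tool from outside, world axes, zero at the start; "moment": the same for the moment, N m; "width": opening from 0.0 (shut) to 1.0 (fully open); "gripper_force": force on a finger pad.
Only numpy, scipy, OpenCV 4.12 (cv2) and the standard library are available. Lean on these libraries where they do the work, as an engineer would, in place of code of your own. Each camera call takes 0.05 s, during which the arm holds its last target. There are 200 camera calls.

## Working session

There is one attempt and no reset: what is moved stays moved. The work goes in short steps, Python scripts to look and compute and a tool call to move; the robot and the scene stay as the last step left them, time stands still between calls to the robot, and variables do not carry over. Pictures are saved under pics/ and viewed, at most 14 in all, crops included, and the job is handed in when it is done.

Besides the shell and the picture viewer there is one more tool, called after ">>>" as name(argument=value, ...), one argument or row to a line, values as JSON. carry_out: Moves the arm, as the interface text tells. Its arguments: {"type":"object","properties":{"increments":{"type":"array","items":{"type":"object","properties":{"claw":{"type":"number"},"offset":{"type":"array","items":{"type":"number"}},"angular":{"type":"array","items":{"type":"number"}}}}}},"required":["increments"]}

```bash
mkdir -p pics
cat > h.py <<'E'
import numpy as np, cv2
from bench import arm, imaging, models
def cap(n):
    d=imaging.capture(n); return d
def cloud(d):
    h,w=d['depth'].shape; f=h/2/np.tan(np.radians(d['fov_y'])/2)
    v,u=np.mgrid[:h,:w]; z=d['depth'].astype(float)
    P=np.stack([(u-d['cx'])/f*z,(v-d['cy'])/f*z,z],-1)
    R=cv2.Rodrigues(np.array(d['rvec'],float))[0]; t=np.array(d['tvec'],float).ravel()
    W=(P-t)@R; W[z<=0]=np.nan
    return W
def save(d,n): cv2.imwrite('pics/'+n,d['image'][...,::-1])
E
python3 - <<'E'
from h import *
o=arm.get_obs(); print(o, arm.grasp_offset)
names=['half_sooty','half_large','half_small','cradle_sooty','cradle_large','cradle_small','cradle_empty','ball_stand']
for c in ['scene','top']:
    d=cap(c); save(d,c+'0.png'); W=cloud(d); np.savez(c+'0.npz',W=W,im=d['image'])
    for n in names:
        for r in models.regions_of(n,c)[:4]:
            p=W[r['region']]; p=p[~np.isnan(p[:,0])]
            print(c,n,round(r['confidence'],2),r['extent'],np.median(p,0).round() if len(p) else '')
E
```

```text
{'time_s': 0.0, 'q': array([-1.11500855e+00,  2.38780180e-01, -1.42140313e-02,  1.31917793e+00,
       -1.81041073e-05,  1.57079944e+00]), 'dq': array([ 0.00058534, -0.00091776,  0.00025565,  0.00046041, -0.00181698,
       -0.00033618]), 'tau': array([-2.47380020e-03, -5.38778472e+01,  3.46440661e+01,  1.82661874e-02,
       -5.73319107e-05, -2.77617528e-05]), 'eef_pos': array([ 230.91461613, -471.0617191 ,  230.69358265]), 'orientation': array([-3.14021684e+00,  1.81083716e-05,  4.55784695e-01]), 'ft_force': array([ 0.50410293, -0.23857493,  0.11763425]), 'moment': array([-0.00641828,  0.07937776,  0.02215447]), 'gripper_force': 0.0, 'width': 1.0026530605524995} 18.700000000000003
scene half_sooty 0.64 [195.6, 275.8, 240.5, 337.5] [435. 353. 111.]
scene half_sooty 0.23 [194.1, 265.4, 261.9, 341.8] [436. 290.  63.]
scene half_large 0.72 [300.4, 174.2, 334.7, 215.4] [ 483. -105.   88.]
scene half_small 0.87 [165.8, 242.5, 199.5, 279.7] [614. 306.  89.]
scene cradle_sooty 0.91 [163.6, 223.1, 223.6, 293.1] [610. 247.  67.]
scene cradle_large 0.97 [197.2, 265.3, 260.9, 340.2] [436. 289.
[... 202 characters left out ...]
] [485.   5.  34.]
top half_sooty 0.63 [413.6, 215.5, 444.5, 260.3] [ 494. -341.   23.]
top half_sooty 0.55 [123.1, 226.7, 156.2, 281.1] [453. 335. 118.]
top half_large 0.88 [327.9, 207.6, 348.5, 260.3] [ 491. -114.  115.]
top half_small 0.94 [152.7, 161.0, 174.8, 203.0] [622. 288. 109.]
top cradle_sooty 0.59 [151.4, 148.0, 210.5, 210.6] [624. 220.  83.]
top cradle_sooty 0.53 [282.5, 227.1, 304.0, 246.7] [489.  -5.  85.]
top cradle_large 0.59 [147.5, 226.0, 193.6, 281.6] [447. 262.  75.]
top cradle_small 0.96 [316.9, 213.6, 379.7, 267.7] [ 484. -169.   27.]
top cradle_empty 0.69 [410.5, 212.0, 448.6, 261.9] [ 489. -343.   22.]
top ball_stand 0.72 [276.4, 225.9, 304.6, 248.7] [490.  -5.  37.]
```

Run:
```python
from h import *
a=cv2.imread('pics/top0.png')[120:320,100:480]; cv2.imwrite('pics/topc.png',cv2.resize(a,None,fx=2.1,fy=2.1,interpolation=cv2.INTER_CUBIC))
# fused heightmap, 1 px = 2mm; x 300..750 rows(up), y 450..-450 cols
H=np.zeros((260,450))
for c in ['top','scene']:
    W=np.load(c+'0.npz')['W'].reshape(-1,3); W=W[~np.isnan(W[:,0])]
    i=((780-W[:,0])/2).astype(int); j=((450-W[:,1])/2).astype(int)
    k=(i>=0)&(i<260)&(j>=0)&(j<450)&(W[:,2]<200)
    np.maximum.at(H,(i[k],j[k]),W[k,2])
im=cv2.applyColorMap(np.clip(H*2,0,255).astype(np.uint8),cv2.COLORMAP_JET)
cv2.imwrite('pics/hm.png',cv2.resize(im,None,fx=1.7,fy=1.7,interpolation=cv2.INTER_NEAREST))
```

```text
(no output)
```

View pics/topc.png

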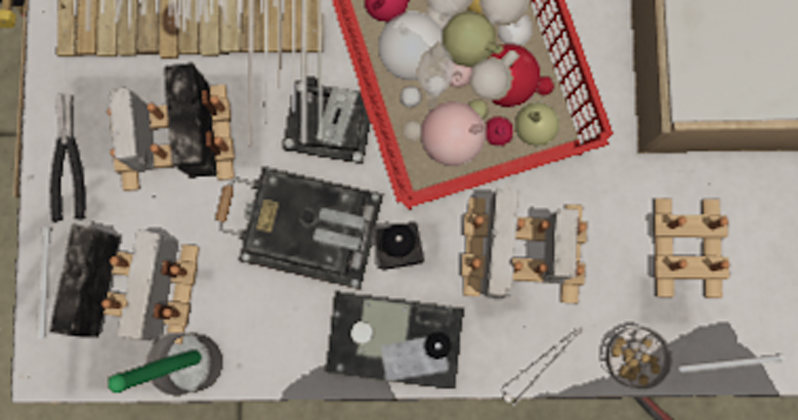

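View pics/scene0.png

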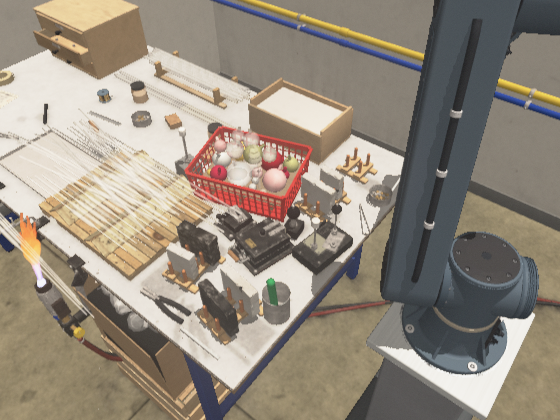

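View pics/hm.png

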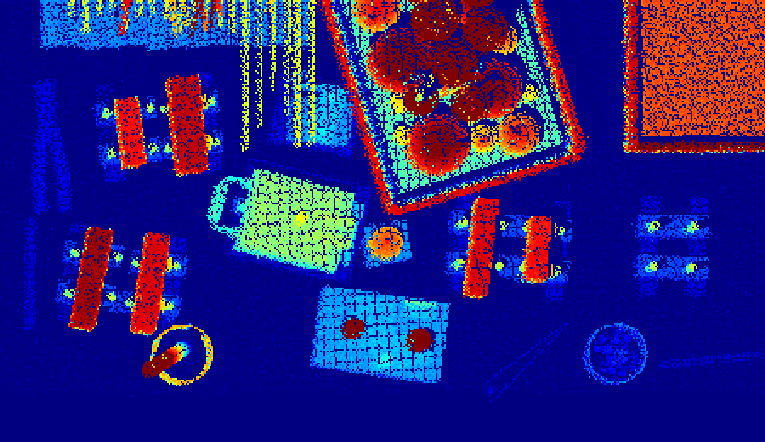

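```bash
cat >> h.py <<'E'
def pose():
    o=arm.get_obs(); return np.array(o['eef_pos']),np.array(o['orientation']),o
def go(x,y,z,yaw):
    "offset (cm) & angular (deg) to world target, tool down"
    from scipy.spatial.transform import Rotation as Ro
    p,rpy,o=pose(); R=Ro.from_euler('xyz',rpy)
    T=Ro.from_euler('xyz',[np.pi,0,yaw])
    return (R.inv().apply(np.array([x,y,z])-p)/10).round(2),np.degrees((R.inv()*T).as_rotvec()).round(1)
def tops(W,c,rad=110,zlo=95,zhi=135):
    "top faces near c: centre, length, width, yaw of the length (nearest 0), median z"
    P=W.reshape(-1,3); P=P[~np.isnan(P[:,0])]
    P=P[(np.hypot(P[:,0]-c[0],P[:,1]-c[1])<rad)&(P[:,2]>zlo)&(P[:,2]<zhi)]
    ij=((P[:,:2]-np.array(c)+150)/1.5).astype(int); M=np.zeros((200,200),np.uint8); M[ij[:,0],ij[:,1]]=255
    M=cv2.morphologyEx(M,cv2.MORPH_CLOSE,np.ones((3,3),np.uint8))
    n,L=cv2.connectedComponents(M); out=[]
    for k in range(1,n):
        Q=P[L[ij[:,0],ij[:,1]]==k]
        if len(Q)<40: continue
        zt=np.percentile(Q[:,2],90); Q=Q[Q[:,2]>zt-6]
        (cx,cy),(a,b),an=cv2.minAreaRect(Q[:,:2].astype(np.float32))
        if a<b: a,b,an=b,a,an+90
        an=(an+90)%180-90
        if a<50: continue
        out.append((np.array([cx,cy]),a,b,np.radians(an),np.median(Q[:,2]),len(Q)))
        print('c',np.round([cx,cy],1),'L %.1f W %.1f yaw %.3f z %.1f n %d'%(a,b,np.radians(an),np.median(Q[:,2]),len(Q)))
    return out
E
python3 - <<'E'
from h import *
for c in ['top','scene']:
    W=np.load(c+'0.npz')['W']
    for n,q in dict(A=(625,262),B=(443,308),C=(486,-150)).items(): print(c,n); tops(W,q)
d=cap('wrist'); R=cv2.Rodrigues(np.array(d['rvec']))[0]; print('cam',-R.T@d['tvec'],R,d['fov_y'],d['cx'],d['cy'])
W=cloud(d)
print(go(590,230,330,0.1))
E
```

```text
top A
c [635.2 228. ] L 111.7 W 34.9 yaw 0.091 z 119.4 n 662
c [626.1 295.7] L 77.2 W 24.4 yaw 0.138 z 111.4 n 329
top B
c [449.2 271.7] L 114.7 W 26.2 yaw -0.153 z 116.2 n 550
c [454.3 341. ] L 116.6 W 27.2 yaw -0.187 z 123.7 n 569
top C
c [ 490.5 -117.7] L 113.9 W 24.4 yaw -0.109 z 116.0 n 515
c [ 488.9 -184.1] L 73.3 W 23.8 yaw -0.085 z 111.0 n 318
c [ 564.7 -126.6] L 150.0 W 8.6 yaw -1.274 z 115.3 n 222
scene A
c [633.1 232.4] L 113.4 W 35.6 yaw 0.084 z 118.2 n 420
c [623.6 299. ] L 80.4 W 26.2 yaw 0.139 z 110.3 n 237
scene B
c [446.1 275.5] L 116.5 W 26.9 yaw -0.162 z 115.1 n 424
c [452.6 344.9] L 118.7 W 26.8 yaw -0.188 z 122.9 n 477
scene C
c [ 487.6 -113.5] L 116.6 W 28.6 yaw -0.101 z 113.9 n 235
c [ 485.3 -179.4] L 73.5 W 26.7 yaw -0.057 z 108.5 n 135
cam [ 292.65921112 -441.26880704  373.25427817] [[ 4.40459958e-01 -8.97772233e-01 -2.08939399e-04]
 [-8.64410948e-01 -4.24155263e-01  2.69974122e-01]
 [-2.42463893e-01 -1.18732181e-01 -9.62867556e-01]] 63.04311948604067 283.08789040274803 202.81681076125471
(array([ 63.1 , -47.18,  -9.87]), array([-0. , -0. , 20.4]))
```

>>> carry_out(
  increments=[
    {"claw": 0.55,"offset": [15,-11,-9.9],"angular": [0,0,5]},
    {"claw": 0.55,"offset": [63.1,-48,-9.9],"angular": [0,0,20.4]},
    {"claw": 0.55,"offset": [63.1,-48,-9.9],"angular": [0,0,20.4]},
    {"claw": 0.55,"offset": [63.1,-48,-9.9],"angular": [0,0,20.4]},
    {"claw": 0.55,"offset": [63.1,-48,-9.9],"angular": [0,0,20.4]},
    {"claw": 0.55,"offset": [63.1,-48,-9.9],"angular": [0,0,20.4]},
    {"claw": 0.55,"offset": [63.1,-48,-9.9],"angular": [0,0,20.4]},
    {"claw": 0.55,"offset": [63.1,-48,-9.9],"angular": [0,0,20.4]},
  ],
)

```text
time_s: 1.95
eef_pos: [449.7, -35.7, 301.8]
orientation: [3.141, -0.001, 0.1]
ft_force: [1.8, -0.7, -0.2]
width: 0.55
gripper_force: 0.0
```

Run:
```python
from h import *
print(go(560,262,320,0.1))
```

```text
(array([ 13.94, -28.52,  -1.81]), array([ 0. , -0.1, -0. ]))
```

>>> carry_out(
  increments=[
    {"claw": 0.55,"offset": [13.9,-28.5,-1.8],"angular": [0,0,0]},
    {"claw": 0.55,"offset": [13.9,-28.5,-1.8],"angular": [0,0,0]},
    {"claw": 0.55,"offset": [13.9,-28.5,-1.8],"angular": [0,0,0]},
    {"claw": 0.55,"offset": [13.9,-28.5,-1.8],"angular": [0,0,0]},
    {"claw": 0.55,"offset": [13.9,-28.5,-1.8],"angular": [0,0,0]},
    {"claw": 0.55,"offset": [13.9,-28.5,-1.8],"angular": [0,0,0]},
    {"claw": 0.55,"offset": [13.9,-28.5,-1.8],"angular": [0,0,0]},
  ],
)

```text
time_s: 2.82
eef_pos: [575.9, 129.1, 318.2]
orientation: [-3.094, 0.003, 0.197]
ft_force: [0.4, -0.3, -0.7]
width: 0.549
gripper_force: 0.0
```

Run:
```python
from h import *
print(pose()[0])
d=cap('wrist'); save(d,'w1.png'); W=cloud(d); np.save('w1.npy',W)
print('A');tops(W,(625,262)); print('B');tops(W,(447,308))
# dowel tops
P=W.reshape(-1,3);
```

```text
[575.93469995 129.12783997 318.19761295]
A
c [636.1 228.9] L 112.4 W 34.5 yaw 0.100 z 118.4 n 4151
c [627.5 296.5] L 77.9 W 24.8 yaw 0.137 z 110.5 n 2014
B
c [450.2 272.7] L 115.6 W 25.9 yaw -0.160 z 115.2 n 2078
c [455.3 342.4] L 117.8 W 26.8 yaw -0.188 z 122.8 n 2374
```

View pics/w1.png

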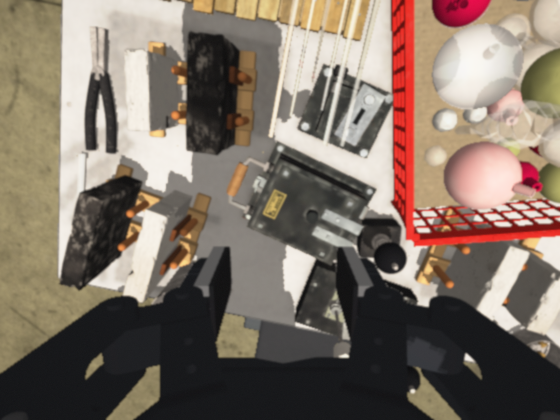

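Run:
```python
from h import *
p,r,o=pose(); print(p,r,o['q'],o['dq'],o['ft_force'])
print(go(560,262,300,0.1),go(627,296,200,0.137))
```

```text
[576.39893241 129.48570504 318.07510286] [-3.09388921e+00  2.43834446e-03  1.97180763e-01] [0.19621186 0.3492397  0.36282175 1.58686297 0.04770105 3.14062265] [-0.00773609 -0.0177792  -0.03505962 -0.007124   -0.00604617 -0.001099  ] [-0.09307621 -0.93663554 -0.71354194]
(array([  0.99, -13.21,   2.44]), array([-2.7,  0.3,  5.6])) (array([  8.25, -14.76,  12.51]), array([-2.7,  0.2,  3.4]))
```

>>> carry_out(
  increments=[
    {"claw": 0.55,"offset": [0,0,0],"angular": [0,0,-10]},
    {"claw": 0.55,"offset": [0,0,0],"angular": [0,0,-20]},
    {"claw": 0.55,"offset": [0,0,0],"angular": [0,0,-30]},
    {"claw": 0.55,"offset": [0,0,0],"angular": [0,0,-40]},
    {"claw": 0.55,"offset": [0,0,0],"angular": [0,0,-50]},
    {"claw": 0.55,"offset": [0,0,0],"angular": [0,0,-60]},
    {"claw": 0.55,"offset": [0,0,0],"angular": [0,0,-70]},
    {"claw": 0.55,"offset": [0,0,0],"angular": [0,0,-80]},
  ],
)

```text
time_s: 3.88
eef_pos: [575.1, 128.4, 318.7]
orientation: [-3.131, -0.046, 1.598]
ft_force: [0.8, -0.4, -0.5]
width: 0.552
gripper_force: 0.0
```

Run:
```python
from h import *
p,r,o=pose(); print(p,r,o['q'])
print(go(627.5,296.5,260,0.137-np.pi))
```

```text
[575.10882503 128.43042755 318.65143116] [-3.13144999 -0.04625279  1.5978019 ] [0.19509216 0.34629792 0.35990165 1.58666738 0.04729676 1.73859467]
(array([16.37,  5.76,  6.57]), array([  1.8,  -2.5, -96.3]))
```

>>> carry_out(
  increments=[
    {"claw": 0.55,"offset": [16.4,5.8,0],"angular": [1.8,-2.5,-96.3]},
    {"claw": 0.55,"offset": [16.4,5.8,4],"angular": [1.8,-2.5,-96.3]},
    {"claw": 0.55,"offset": [16.4,5.8,6.6],"angular": [1.8,-2.5,-96.3]},
    {"claw": 0.55,"offset": [16.4,5.8,6.6],"angular": [1.8,-2.5,-96.3]},
    {"claw": 0.55,"offset": [16.4,5.8,6.6],"angular": [1.8,-2.5,-96.3]},
    {"claw": 0.55,"offset": [16.4,5.8,6.6],"angular": [1.8,-2.5,-96.3]},
    {"claw": 0.55,"offset": [16.4,5.8,6.6],"angular": [1.8,-2.5,-96.3]},
    {"claw": 0.55,"offset": [16.4,5.8,6.6],"angular": [1.8,-2.5,-96.3]},
  ],
)

```text
time_s: 4.88
eef_pos: [628.9, 296.5, 259.6]
orientation: [3.139, -0.005, 3.098]
ft_force: [0.6, -0.7, -0.5]
width: 0.546
gripper_force: 0.0
```

Run:
```python
from h import *
p,r,o=pose(); print(p,r,o['q'])
d=cap('wrist'); save(d,'w2.png'); W=cloud(d); np.save('w2.npy',W)
print('A');tops(W,(625,262)); print('B');tops(W,(447,308))
print(go(627,296.5,76,0.137-np.pi))
```

```text
[628.93555852 296.50638072 259.62051619] [ 3.1391498  -0.00521635  3.09809234] [0.43851898 0.55280917 0.54769119 1.56916792 0.00458266 0.48201767]
A
c [635.  229.9] L 111.6 W 34.4 yaw 0.099 z 118.3 n 4583
c [626.6 297.4] L 78.5 W 23.5 yaw 0.124 z 110.6 n 2305
B
(array([ 0.1 , -0.06, 18.37]), array([ 0.2, -0.3, -9.8]))
```

View pics/w2.png

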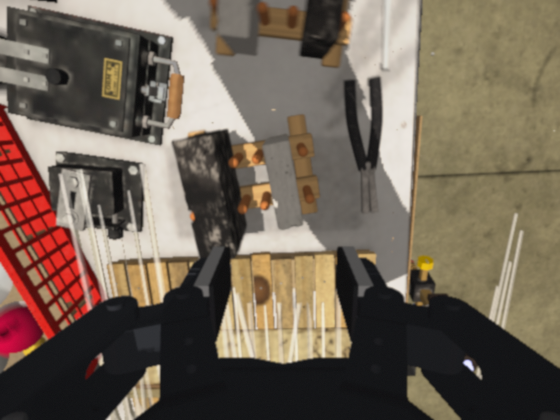

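>>> carry_out(
  increments=[
    {"claw": 0.55,"offset": [0.1,-0.1,3],"angular": [0.2,-0.3,-10.1]},
    {"claw": 0.55,"offset": [0.1,-0.1,8],"angular": [0.2,-0.3,-10.1]},
    {"claw": 0.55,"offset": [0.1,-0.1,13],"angular": [0.2,-0.3,-10.1]},
    {"claw": 0.55,"offset": [0.1,-0.1,16],"angular": [0.2,-0.3,-10.1]},
    {"claw": 0.55,"offset": [0.1,-0.1,18.3],"angular": [0.2,-0.3,-10.1]},
    {"claw": 0.55,"offset": [0.1,-0.1,18.3],"angular": [0.2,-0.3,-10.1]},
    {"claw": 0.55,"offset": [0.1,-0.1,18.3],"angular": [0.2,-0.3,-10.1]},
  ],
)

```text
time_s: 5.8
eef_pos: [627.5, 296.5, 77.6]
orientation: [-3.142, 0.001, -3.016]
ft_force: [-0.4, -0.3, 0.1]
width: 0.545
gripper_force: 0.0
```

Run:
```python
from h import *
p,r,o=pose(); print(p,r,o['q'],o['ft_force'])
d=cap('wrist'); W=cloud(d)
tops(W,(625,262))
```

```text
[627.47246303 296.45487111  77.62781013] [-3.14153654e+00  1.07265813e-03 -3.01610852e+00] [ 4.41543859e-01  6.00827869e-01  1.66542240e-01  1.13550861e+00
 -3.86745063e-04  3.16059559e-01] [-0.44032568 -0.33850276  0.09630998]
c [620.2 296.4] L 65.8 W 23.5 yaw 0.122 z 110.7 n 10779
```

>>> carry_out(
  increments=[
    {"claw": 0,"offset": [0,0,0],"angular": [0,0,0]},
    {"claw": 0,"offset": [0,0,0],"angular": [0,0,0]},
    {"claw": 0,"offset": [0,0,0],"angular": [0,0,0]},
    {"claw": 0,"offset": [0,0,0],"angular": [0,0,0]},
    {"claw": 0,"offset": [0,0,-1],"angular": [0,0,0]},
    {"claw": 0,"offset": [0,0,-3],"angular": [0,0,0]},
  ],
)

```text
time_s: 6.6
eef_pos: [626.4, 296.0, 106.1]
orientation: [-3.14, -0.002, -3.015]
ft_force: [-0.2, 0.3, -2.3]
width: 0.27
gripper_force: 58.8
```

```bash
cat >> h.py <<'E'
def dowels(W,c,rad=80,zlo=58,zhi=80,rmax=12):
    P=W.reshape(-1,3); P=P[~np.isnan(P[:,0])]
    P=P[(np.hypot(P[:,0]-c[0],P[:,1]-c[1])<rad)&(P[:,2]>zlo)&(P[:,2]<zhi)]
    ij=(P[:,:2]-np.array(c)+100).astype(int); M=np.zeros((200,200),np.uint8); M[ij[:,0],ij[:,1]]=255
    M=cv2.dilate(M,np.ones((3,3),np.uint8)); n,L=cv2.connectedComponents(M); out=[]
    for k in range(1,n):
        Q=P[L[ij[:,0],ij[:,1]]==k]
        lo,hi=Q.min(0),Q.max(0); m=(lo+hi)/2; out.append(m[:2]); print('dowel',m.round(1),(hi-lo).round(1),len(Q))
    return out
E
python3 - <<'E'
from h import *
print(arm.get_obs()['width'])
for c in ['top','scene']:
    W=np.load(c+'0.npz')['W']
    print(c); dowels(W,(490,-342))
    P=W.reshape(-1,3); P=P[~np.isnan(P[:,0])]; P=P[(np.hypot(P[:,0]-490,P[:,1]+342)<80)&(P[:,2]>15)&(P[:,2]<30)]
    if len(P)>20: print(cv2.minAreaRect(P[:,:2].astype(np.float32)),np.median(P[:,2]))
print(go(500,-342,280,-np.pi))
E
```

```text
0.2698023670207565
top
dowel [ 465.9 -363.7   67.4] [ 8.2  8.8 15.6] 19
dowel [ 467.5 -319.    68.1] [ 9.2  9.2 14. ] 20
dowel [ 513.9 -366.6   67.1] [ 8.8  8.  17.7] 21
dowel [ 515.3 -320.3   68.8] [ 8.3 10.6 16.4] 19
((493.7262268066406, -342.66845703125), (86.01741027832031, 105.3222427368164), 85.911376953125) 24.351432348117008
scene
dowel [ 465.4 -360.5   64. ] [ 8.3  7.5 10.8] 11
dowel [ 465.9 -315.3   64.7] [ 9.7  8.  11.7] 12
dowel [ 512.2 -364.5   65.8] [ 9.4 12.5 14.8] 12
dowel [ 511.8 -317.3   65.3] [ 8.6 11.  12.1] 12
dowel [ 519.5 -317.3   59. ] [0. 0. 0.] 1
((488.74542236328125, -338.5573425292969), (90.94731140136719, 76.18045043945312), 88.160888671875) 21.815078852382808
(array([ 20.64, -61.71, -17.28]), array([-0.1, -0.1,  7.3]))
```

>>> carry_out(
  increments=[
    {"claw": 0,"offset": [0,0,-6],"angular": [0,0,0]},
    {"claw": 0,"offset": [0,0,-12],"angular": [0,0,0]},
    {"claw": 0,"offset": [2,-5,-17.3],"angular": [0,0,2]},
    {"claw": 0,"offset": [4,-11,-17.3],"angular": [0,0,4]},
    {"claw": 0,"offset": [6,-17,-17.3],"angular": [0,0,6]},
    {"claw": 0,"offset": [8,-23,-17.3],"angular": [0,0,8]},
    {"claw": 0,"offset": [10,-29,-17.3],"angular": [0,0,10]},
    {"claw": 0,"offset": [12,-35,-17.3],"angular": [0,0,10]},
  ],
)

```text
time_s: 7.6
eef_pos: [554.1, -54.4, 280.1]
orientation: [-3.141, 0.001, 3.094]
ft_force: [0.1, -1.0, -2.8]
width: 0.267
gripper_force: 59.5
```

Run:
```python
from h import *
print(go(491,-342,270,-np.pi-0.05))
```

```text
(array([  4.92, -29.03,   1.02]), array([-0. ,  0. ,  0.1]))
```

>>> carry_out(
  increments=[
    {"claw": 0,"offset": [1,-6,0.5],"angular": [0,0,0]},
    {"claw": 0,"offset": [2,-12,1],"angular": [0,0,0]},
    {"claw": 0,"offset": [3,-18,1],"angular": [0,0,0]},
    {"claw": 0,"offset": [4,-24,1],"angular": [0,0,0]},
    {"claw": 0,"offset": [4.9,-28,1],"angular": [0,0,0]},
    {"claw": 0,"offset": [4.9,-28.8,1],"angular": [0,0,0]},
    {"claw": 0,"offset": [4.9,-28.8,1],"angular": [0,0,0]},
  ],
)

```text
time_s: 8.48
eef_pos: [492.2, -338.0, 269.7]
orientation: [3.141, -0.0, 3.093]
ft_force: [0.3, 2.0, -1.9]
width: 0.264
gripper_force: 59.6
```

Run:
```python
from h import *
p,r,o=pose(); print(p,r)
d=cap('wrist'); save(d,'w3.png'); W=cloud(d); np.save('w3.npy',W)
D=dowels(W,(491,-342)); 
print('C'); tops(W,(488,-150))
P=W.reshape(-1,3); P=P[~np.isnan(P[:,0])]
Q=P[(P[:,2]>160)&(P[:,2]<235)&(abs(P[:,0]-p[0])<90)&(abs(P[:,1]-p[1])<60)]; print(len(Q),Q.min(0),Q.max(0))
```

```text
[ 492.17506244 -338.02186198  269.65762516] [ 3.14138969e+00 -1.04215894e-06  3.09294430e+00]
dowel [ 465.8 -363.3   65.3] [ 9.   8.9 14.6] 87
dowel [ 467.  -318.2   65.3] [ 8.8  9.1 13.2] 86
C
c [ 490.4 -116.9] L 114.0 W 26.2 yaw -0.111 z 114.5 n 3712
c [ 488.6 -183. ] L 73.5 W 24.5 yaw -0.078 z 109.5 n 2164
c [ 570.1 -142.8] L 124.0 W 9.5 yaw -1.273 z 113.8 n 1199
156 [ 452.42070847 -346.32983394  217.67842957] [ 454.83497742 -324.18020058  234.97742441]
```

View pics/w3.png

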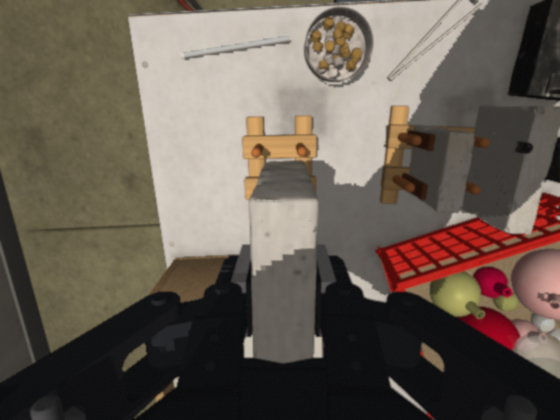

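Run:
```python
from h import *
print(go(490.5,-341.6,78,np.pi-0.03))
```

```text
(array([ 0.17, -0.44, 19.17]), array([ 0.,  0., -1.]))
```

>>> carry_out(
  increments=[
    {"claw": 0,"offset": [0.2,-0.4,2],"angular": [0,0,-1]},
    {"claw": 0,"offset": [0.2,-0.4,6],"angular": [0,0,-1]},
    {"claw": 0,"offset": [0.2,-0.4,10],"angular": [0,0,-1]},
    {"claw": 0,"offset": [0.2,-0.4,13],"angular": [0,0,-1]},
    {"claw": 0,"offset": [0.2,-0.4,16],"angular": [0,0,-1]},
    {"claw": 0,"offset": [0.2,-0.4,17.5],"angular": [0,0,-1]},
    {"claw": 0,"offset": [0.2,-0.4,18.5],"angular": [0,0,-1]},
    {"claw": 0,"offset": [0.2,-0.4,18.9],"angular": [0,0,-1]},
  ],
)

```text
time_s: 9.52
eef_pos: [490.6, -341.7, 80.9]
orientation: [-3.141, 0.001, 3.112]
ft_force: [0.2, 0.3, -1.6]
width: 0.266
gripper_force: 59.5
```

>>> carry_out(
  increments=[
    {"claw": 0,"offset": [0,0,0.2],"angular": [0,0,0]},
    {"claw": 0,"offset": [0,0,0.35],"angular": [0,0,0]},
    {"claw": 0,"offset": [0,0,0.35],"angular": [0,0,0]},
  ],
)

```text
time_s: 9.9
eef_pos: [490.4, -342.1, 77.6]
orientation: [-3.141, 0.001, 3.111]
ft_force: [0.8, -0.4, -2.1]
width: 0.268
gripper_force: 59.7
```

>>> carry_out(
  increments=[
    {"claw": 0,"offset": [0,0,0.1],"angular": [0,0,0]},
    {"claw": 0,"offset": [0,0,0.2],"angular": [0,0,0]},
    {"claw": 0,"offset": [0,0,0.2],"angular": [0,0,0]},
  ],
)

```text
time_s: 10.28
eef_pos: [490.5, -342.2, 77.5]
orientation: [-3.14, 0.002, 3.111]
ft_force: [-5.1, 3.7, 17.4]
width: 0.266
gripper_force: 62.3
```

>>> carry_out(
  increments=[
    {"claw": 0.55,"offset": [0,0,-0.1],"angular": [0,0,0]},
    {"claw": 0.55,"offset": [0,0,-0.1],"angular": [0,0,0]},
    {"claw": 0.55,"offset": [0,0,-0.1],"angular": [0,0,0]},
    {"claw": 0.55,"offset": [0,0,-1],"angular": [0,0,0]},
    {"claw": 0.55,"offset": [0,0,-6],"angular": [0,0,0]},
    {"claw": 0.55,"offset": [0,0,-12],"angular": [0,0,0]},
    {"claw": 0.55,"offset": [0,0,-17],"angular": [0,0,0]},
  ],
)

```text
time_s: 11.15
eef_pos: [490.2, -341.9, 248.1]
orientation: [-3.14, 0.002, 3.111]
ft_force: [0.5, -1.3, 0.0]
width: 0.552
gripper_force: 0.0
```

Run:
```python
from h import *
d=cap('wrist'); W=cloud(d); tops(W,(491,-342))
print(go(455,342,260,np.pi-0.188))
```

```text
c [ 489.9 -341.5] L 78.5 W 23.5 yaw -0.032 z 110.7 n 2493
(array([ 5.73, 68.35, -0.97]), array([-0.3,  0.5,  9. ]))
```

>>> carry_out(
  increments=[
    {"claw": 0.55,"offset": [0.5,6,-1],"angular": [0,0,1]},
    {"claw": 0.55,"offset": [1,12,-1],"angular": [0,0,2]},
    {"claw": 0.55,"offset": [1.5,18,-1],"angular": [0,0,3]},
    {"claw": 0.55,"offset": [2,24,-1],"angular": [0,0,4]},
    {"claw": 0.55,"offset": [2.5,30,-1],"angular": [0,0,5]},
    {"claw": 0.55,"offset": [3,36,-1],"angular": [0,0,6]},
    {"claw": 0.55,"offset": [3.5,42,-1],"angular": [0,0,7]},
    {"claw": 0.55,"offset": [4,48,-1],"angular": [0,0,8]},
  ],
)

```text
time_s: 12.2
eef_pos: [464.3, 141.1, 255.7]
orientation: [3.141, 0.001, 2.971]
ft_force: [0.4, -0.1, -0.0]
width: 0.551
gripper_force: 0.0
```

Run:
```python
from h import *
print(go(455,342,260,np.pi-0.188))
```

```text
(array([ 4.33, 19.64, -0.43]), array([0. , 0.1, 1. ]))
```

>>> carry_out(
  increments=[
    {"claw": 0.55,"offset": [1.3,6,-0.4],"angular": [0,0,1]},
    {"claw": 0.55,"offset": [2.6,12,-0.4],"angular": [0,0,1]},
    {"claw": 0.55,"offset": [4,18,-0.4],"angular": [0,0,1]},
    {"claw": 0.55,"offset": [4.3,19.6,-0.4],"angular": [0,0,1]},
    {"claw": 0.55,"offset": [4.3,19.6,-0.4],"angular": [0,0,1]},
    {"claw": 0.55,"offset": [4.3,19.6,-0.4],"angular": [0,0,1]},
  ],
)

```text
time_s: 12.95
eef_pos: [455.5, 338.2, 259.2]
orientation: [-3.141, 0.0, 2.953]
ft_force: [0.5, 0.8, 0.7]
width: 0.554
gripper_force: 0.0
```

Run:
```python
from h import *
print(pose()[:2])
d=cap('wrist'); W=cloud(d); np.save('w4.npy',W); print('B');tops(W,(449,308));print('A');tops(W,(628,262))
print(go(455,342.4,82,np.pi-0.188))
```

```text
(array([455.51802895, 338.22157836, 259.21357947]), array([-3.14087825e+00,  4.21504956e-04,  2.95330835e+00]))
B
c [448.9 273.9] L 114.0 W 26.0 yaw -0.158 z 115.2 n 3576
c [454.7 343.7] L 117.2 W 25.9 yaw -0.196 z 122.9 n 4113
A
(array([ 0.15,  0.43, 17.73]), array([-0.,  0., -0.]))
```

>>> carry_out(
  increments=[
    {"claw": 0.55,"offset": [0.1,0.5,4],"angular": [0,0,0.2]},
    {"claw": 0.55,"offset": [0.1,0.5,9],"angular": [0,0,0.2]},
    {"claw": 0.55,"offset": [0.1,0.5,13],"angular": [0,0,0.2]},
    {"claw": 0.55,"offset": [0.1,0.5,16],"angular": [0,0,0.2]},
    {"claw": 0.55,"offset": [0.1,0.5,17.7],"angular": [0,0,0.2]},
    {"claw": 0.55,"offset": [0.1,0.5,17.7],"angular": [0,0,0.2]},
    {"claw": 0.55,"offset": [0.1,0.5,17.7],"angular": [0,0,0.2]},
  ],
)

```text
time_s: 13.88
eef_pos: [456.1, 344.2, 83.1]
orientation: [3.141, 0.001, 2.95]
ft_force: [0.2, 0.6, 0.7]
width: 0.55
gripper_force: 0.0
```

>>> carry_out(
  increments=[
    {"claw": 0,"offset": [0,0,0],"angular": [0,0,0]},
    {"claw": 0,"offset": [0,0,0],"angular": [0,0,0]},
    {"claw": 0,"offset": [0,0,0],"angular": [0,0,0]},
    {"claw": 0,"offset": [0,0,0],"angular": [0,0,0]},
  ],
)

```text
time_s: 14.38
eef_pos: [456.0, 344.6, 83.1]
orientation: [3.141, 0.002, 2.951]
ft_force: [-0.2, -2.7, 7.0]
width: 0.293
gripper_force: 58.3
```

>>> carry_out(
  increments=[
    {"claw": 0,"offset": [0,0,-2],"angular": [0,0,0]},
    {"claw": 0,"offset": [0,0,-7],"angular": [0,0,0]},
    {"claw": 0,"offset": [0,0,-13],"angular": [0,0,0]},
    {"claw": 0,"offset": [0,0,-19],"angular": [0,0,0]},
    {"claw": 0,"offset": [0,0,-21],"angular": [0,0,0]},
    {"claw": 0,"offset": [0,0,-21],"angular": [0,0,0]},
  ],
)

```text
time_s: 15.12
eef_pos: [455.8, 345.2, 293.3]
orientation: [3.14, 0.002, 2.951]
ft_force: [0.0, 0.1, -4.1]
width: 0.295
gripper_force: 59.8
```

Run:
```python
from h import *
for f in ['w1','w2']: print(f); dowels(np.load(f+'.npy'),(630,262),zlo=64,zhi=78)
dw=cap('wrist'); save(dw,'w5.png'); W=cloud(dw); np.save('w5.npy',W); print('B'); tops(W,(449,290)); dowels(W,(449,308),zlo=64,zhi=78)
t=cap('top'); save(t,'t5.png'); T=cloud(t); np.save('t5.npy',T); print('topB'); dowels(T,(449,308),zlo=64,zhi=78)
print(go(629,297,290,-np.pi+.098),pose()[0])
```

```text
w1
dowel [594.1 207.9  71.1] [22.   2.1 13.8] 51
dowel [628.8 285.7  71. ] [77.7 10.6 13.9] 355
dowel [607.8 271.   68.9] [9.3 8.9 6.6] 67
dowel [614.4 199.8  70.2] [15.4 12.3 12.4] 96
dowel [637.9 212.1  71. ] [31.7  3.9 13.8] 81
dowel [655.5 275.9  68.5] [9.4 9.3 8.9] 78
dowel [661.8 204.3  71.3] [15.7 11.4 13.2] 111
dowel [681.7 217.2  71.1] [23.2  3.7 13.8] 66
w2
dowel [633.5 247.9  70.9] [110.8  22.3  13.9] 445
dowel [580.9 217.1  70.5] [ 2.7 16.2 11.4] 15
dowel [587.7 293.   71.2] [ 2.1 20.9 12.9] 32
dowel [602.1 318.   68.4] [9.5 8.9 7.6] 84
dowel [606.8 272.3  68.7] [9.7 9.7 8.9] 85
dowel [650.  322.8  68.3] [9.5 9.1 7.8] 80
dowel [654.1 277.   68.4] [9.  9.4 8. ] 83
dowel [661.3 202.7  69.9] [7.  4.9 4.1] 30
B
c [449.6 273.9] L 115.0 W 26.0 yaw -0.161 z 115.2 n 3065
dowel [388.9 257.1  71.3] [16.3 18.9 13.4] 56
dowel [390.9 278.   70.3] [ 1.9  8.  12.3] 15
dowel [449.4 288.9  71. ] [114.1  22.8  13.9] 366
dowel [420.7 252.2  70. ] [8.5 4.7 4.2] 27
dowel [467.8 244.6  70.1] [9.3 3.7 3.7] 22
topB
dowel [387.7 257.3  69.8] [6.8 7.8 9.1] 5
dowel [402.7 267.1  70.4] [22.9  4.7 12.8] 16
dowel [421.  253.3  71.3] [13.9 12.3 12.9] 27
dowel [432.1 319.6  69. ] [7.1 9.8 8.9] 17
dowel [446.5 259.8  71. ] [28.2  4.9 11.7] 18
dowel [438.7 364.9  69.6] [9.4 8.7 9.8] 19
dowel [468.5 245.5  70.7] [11.  10.1 11.8] 21
dowel [478.6 312.3  70.2] [7.2 9.5 6. ] 15
dowel [489.7 252.7  71.2] [21.4  3.7 13.3] 15
dowel [485.6 357.9  69.7] [ 9.4  8.8 10. ] 18
(array([-17.99,  -1.36,   0.05]), array([ -0.1,  -0.1, -16.5])) [454.91068589 344.46627188 290.64648114]
```

>>> carry_out(
  increments=[
    {"claw": 0,"offset": [-4,-0.3,0],"angular": [0,0,-5]},
    {"claw": 0,"offset": [-9,-0.7,0],"angular": [0,0,-10]},
    {"claw": 0,"offset": [-14,-1,0],"angular": [0,0,-16.5]},
    {"claw": 0,"offset": [-18,-1.4,0],"angular": [0,0,-16.5]},
    {"claw": 0,"offset": [-18,-1.4,0],"angular": [0,0,-16.5]},
    {"claw": 0,"offset": [-18,-1.4,0],"angular": [0,0,-16.5]},
    {"claw": 0,"offset": [-18,-1.4,0],"angular": [0,0,-16.5]},
  ],
)

```text
time_s: 16.1
eef_pos: [628.3, 297.2, 291.8]
orientation: [-3.141, -0.001, -3.043]
ft_force: [-0.2, 1.0, -4.0]
width: 0.299
gripper_force: 59.8
```

Run:
```python
from h import *
print(pose()[:2])
d=cap('wrist'); W=cloud(d); tops(W,(634,240)); dowels(W,(629,297),rad=50,zlo=64,zhi=78)
for z in (200,85): print(go(629.5,297,z,-np.pi+.099))
```

```text
(array([628.34978389, 297.24397814, 291.81337024]), array([-3.14108302e+00, -6.39581979e-04, -3.04345740e+00]))
c [635.7 229.9] L 111.8 W 34.4 yaw 0.097 z 118.4 n 4109
dowel [611.8 250.2  68.7] [2.2 1.1 2.3] 4
dowel [653.6 253.7  67.8] [3.1 2.  7.1] 8
(array([-0.11, -0.04,  9.22]), array([-0., -0., -0.]))
(array([-0.11, -0.04, 20.72]), array([-0., -0., -0.]))
```

>>> carry_out(
  increments=[
    {"claw": 0,"offset": [-0.1,0,4],"angular": [0,0,0]},
    {"claw": 0,"offset": [-0.1,0,9],"angular": [0,0,0]},
    {"claw": 0,"offset": [-0.1,0,13],"angular": [0,0,0]},
    {"claw": 0,"offset": [-0.1,0,16],"angular": [0,0,0]},
    {"claw": 0,"offset": [-0.1,0,18.5],"angular": [0,0,0]},
    {"claw": 0,"offset": [-0.1,0,20],"angular": [0,0,0]},
    {"claw": 0,"offset": [-0.1,0,20.5],"angular": [0,0,0]},
    {"claw": 0,"offset": [-0.1,0,20.5],"angular": [0,0,0]},
  ],
)

```text
time_s: 17.15
eef_pos: [630.6, 297.1, 87.7]
orientation: [-3.142, 0.001, -3.044]
ft_force: [-0.3, 0.5, -3.8]
width: 0.3
gripper_force: 59.7
```

Run:
```python
from h import *
print(pose()[:2])
print(go(629.3,297,83,-np.pi+.099))
```

```text
(array([630.61005052, 297.10573849,  87.69813034]), array([-3.14151457e+00,  9.98719317e-04, -3.04418769e+00]))
(array([0.13, 0.  , 0.47]), array([-0. ,  0.1, -0.1]))
```

>>> carry_out(
  increments=[
    {"claw": 0,"offset": [0.1,0,0.2],"angular": [0,0,0]},
    {"claw": 0,"offset": [0.1,0,0.35],"angular": [0,0,0]},
    {"claw": 0,"offset": [0.1,0,0.45],"angular": [0,0,0]},
    {"claw": 0,"offset": [0.1,0,0.5],"angular": [0,0,0]},
  ],
)

```text
time_s: 17.65
eef_pos: [629.9, 296.8, 83.2]
orientation: [3.142, 0.002, -3.045]
ft_force: [-1.3, -2.4, 8.1]
width: 0.297
gripper_force: 61.1
```

>>> carry_out(
  increments=[
    {"claw": 0.55,"offset": [0,0,0],"angular": [0,0,0]},
    {"claw": 0.55,"offset": [0,0,0],"angular": [0,0,0]},
    {"claw": 0.55,"offset": [0,0,0],"angular": [0,0,0]},
    {"claw": 0.55,"offset": [0,0,-2],"angular": [0,0,0]},
    {"claw": 0.55,"offset": [0,0,-7],"angular": [0,0,0]},
    {"claw": 0.55,"offset": [0,0,-13],"angular": [0,0,0]},
    {"claw": 0.55,"offset": [0,0,-17.5],"angular": [0,0,0]},
    {"claw": 0.55,"offset": [0,0,-17.5],"angular": [0,0,0]},
  ],
)

```text
time_s: 18.65
eef_pos: [630.8, 297.5, 261.4]
orientation: [3.14, 0.007, -3.044]
ft_force: [0.8, 0.5, -0.6]
width: 0.546
gripper_force: 0.0
```

```bash
cat >> h.py <<'E'
def rel(o,fy):
    "loose half in the fellow's frame: along, across, yaw; o from tops, fy = approx fellow xy"
    o=sorted(o,key=lambda e:np.hypot(*(e[0]-fy))); f,l=o[0],o[1]; y=f[3]; d=l[0]-f[0]
    print('along %.1f across %.1f dyaw %.3f'%(d@[np.cos(y),np.sin(y)],d@[-np.sin(y),np.cos(y)],l[3]-y))
E
python3 - <<'E'
from h import *
print(pose()[:2])
d=cap('wrist'); save(d,'w6.png'); W=cloud(d); rel(tops(W,(629,262)),(635,229)); dowels(W,(629,297),rad=50,zlo=64,zhi=78)
print('B');tops(W,(449,290)); dowels(W,(459,340),rad=50,zlo=64,zhi=78)
t=cap('top'); rel(tops(cloud(t),(629,262)),(635,229))
print(go(490,-117,280,np.pi-.108))
E
```

```text
(array([630.83248552, 297.51790469, 261.4097844 ]), array([ 3.13953823,  0.00696243, -3.0442963 ]))
c [628.8 296.2] L 116.1 W 26.0 yaw 0.097 z 122.8 n 4074
c [635.6 230. ] L 111.7 W 34.3 yaw 0.094 z 118.4 n 4991
along -0.5 across 66.5 dyaw 0.003
dowel [602.  318.   68.2] [8.9 9.  7.2] 84
dowel [606.4 272.4  68.5] [8.8 9.1 7.6] 83
dowel [610.1 252.1  68.2] [7.9 4.3 6.3] 27
dowel [649.4 322.7  68.5] [8.7 9.3 8.3] 79
dowel [654.8 277.1  68. ] [9.7 9.4 7.3] 78
dowel [655.2 255.8  67.8] [6.8 5.8 7.4] 37
B
dowel [479.2 314.   68.2] [9.6 9.  8.2] 120
dowel [486.7 359.3  68.1] [9.9 9.3 8.1] 121
c [627.3 294.1] L 113.0 W 26.7 yaw 0.112 z 123.6 n 470
c [634.8 227.8] L 111.8 W 34.6 yaw 0.106 z 119.3 n 647
along -0.5 across 66.7 dyaw 0.006
(array([ 17.91, -39.84,  -2.31]), array([-0. ,  0. , 11.8]))
```

>>> carry_out(
  increments=[
    {"claw": 0.55,"offset": [2.5,-5.5,-2.3],"angular": [0,0,4]},
    {"claw": 0.55,"offset": [5,-11,-2.3],"angular": [0,0,8]},
    {"claw": 0.55,"offset": [7.5,-16.7,-2.3],"angular": [0,0,11.8]},
    {"claw": 0.55,"offset": [10,-22.3,-2.3],"angular": [0,0,11.8]},
    {"claw": 0.55,"offset": [12.5,-28,-2.3],"angular": [0,0,11.8]},
    {"claw": 0.55,"offset": [15,-33.5,-2.3],"angular": [0,0,11.8]},
    {"claw": 0.55,"offset": [17.9,-39.8,-2.3],"angular": [0,0,11.8]},
    {"claw": 0.55,"offset": [17.9,-39.8,-2.3],"angular": [0,0,11.8]},
  ],
)

```text
time_s: 19.75
eef_pos: [487.8, -119.6, 278.7]
orientation: [-3.141, -0.002, 3.028]
ft_force: [-0.2, 0.1, -0.2]
width: 0.55
gripper_force: 0.0
```

Run:
```python
from h import *
print(pose()[:2])
d=cap('wrist'); save(d,'w7.png'); W=cloud(d); np.save('w7.npy',W); rel(tops(W,(488,-150),rad=75),(488,-184)); dowels(W,(488,-150),rad=80,zlo=64,zhi=78)
print(go(490.4,-117.2,78,np.pi-.11))
```

```text
(array([ 487.79310697, -119.59566469,  278.74054456]), array([-3.14110319e+00, -2.32543477e-03,  3.02825321e+00]))
c [ 490.3 -116.2] L 114.2 W 24.5 yaw -0.111 z 114.6 n 3124
c [ 488.7 -182.6] L 73.0 W 23.7 yaw -0.086 z 109.5 n 1890
along -4.1 across 66.3 dyaw -0.025
dowel [ 433.8 -119.2   69.7] [0.9 5.3 8.4] 6
dowel [ 434.6 -103.2   73.2] [1.7 6.8 8.8] 7
dowel [ 487.7 -175.2   71.1] [72.1 32.5 13.7] 314
dowel [ 461.9 -205.2   68.5] [9.1 6.3 6.9] 46
dowel [ 467.7 -136.1   69.1] [9.6 8.7 6.4] 73
dowel [471.7 -90.3  68.3] [9.4 9.4 6.9] 76
dowel [ 509.1 -208.5   68.6] [8.5 6.1 8.2] 44
dowel [ 514.7 -140.    68.8] [8.5 9.  7.8] 69
dowel [518.9 -94.3  68.9] [9.  9.  9.3] 71
(array([-0.22,  0.18, 20.08]), array([-0. , -0.1, -0.1]))
```

>>> carry_out(
  increments=[
    {"claw": 0.55,"offset": [-0.25,0.25,4],"angular": [0,0,-0.1]},
    {"claw": 0.55,"offset": [-0.25,0.25,9],"angular": [0,0,-0.1]},
    {"claw": 0.55,"offset": [-0.25,0.25,14],"angular": [0,0,-0.1]},
    {"claw": 0.55,"offset": [-0.25,0.25,18],"angular": [0,0,-0.1]},
    {"claw": 0.55,"offset": [-0.25,0.25,20],"angular": [0,0,-0.1]},
    {"claw": 0.55,"offset": [-0.25,0.25,20],"angular": [0,0,-0.1]},
    {"claw": 0.55,"offset": [-0.25,0.25,20],"angular": [0,0,-0.1]},
  ],
)

```text
time_s: 20.68
eef_pos: [493.2, -113.9, 80.5]
orientation: [-3.141, 0.001, 3.036]
ft_force: [0.8, -0.6, 0.6]
width: 0.55
gripper_force: 0.0
```

>>> carry_out(
  increments=[
    {"claw": 0,"offset": [0,0,0],"angular": [0,0,0]},
    {"claw": 0,"offset": [0,0,0],"angular": [0,0,0]},
    {"claw": 0,"offset": [0,0,0],"angular": [0,0,0]},
    {"claw": 0,"offset": [0,0,0],"angular": [0,0,0]},
  ],
)

```text
time_s: 21.18
eef_pos: [493.5, -114.6, 81.1]
orientation: [-3.142, 0.002, 3.035]
ft_force: [-0.6, 1.1, 6.7]
width: 0.279
gripper_force: 59.5
```

>>> carry_out(
  increments=[
    {"claw": 0,"offset": [0,0,-2],"angular": [0,0,0]},
    {"claw": 0,"offset": [0,0,-7],"angular": [0,0,0]},
    {"claw": 0,"offset": [0,0,-13],"angular": [0,0,0]},
    {"claw": 0,"offset": [0,0,-19],"angular": [0,0,0]},
    {"claw": 0,"offset": [0,0,-21],"angular": [0,0,0]},
    {"claw": 0,"offset": [0,0,-21],"angular": [0,0,0]},
  ],
)

```text
time_s: 21.92
eef_pos: [493.1, -114.6, 291.3]
orientation: [-3.141, 0.003, 3.034]
ft_force: [0.9, -0.3, -4.5]
width: 0.281
gripper_force: 59.7
```

Run:
```python
from h import *
print(pose()[:2])
print(go(460.2,340,290,np.pi-.156))
```

```text
(array([ 493.14239079, -114.64426799,  291.25442517]), array([-3.14101661e+00,  2.84450816e-03,  3.03444566e+00]))
(array([ 8.14, 44.85,  0.08]), array([-0. ,  0.2,  2.8]))
```

>>> carry_out(
  increments=[
    {"claw": 0,"offset": [1,5.5,0],"angular": [0,0,1]},
    {"claw": 0,"offset": [2,11,0],"angular": [0,0,2]},
    {"claw": 0,"offset": [3,17,0],"angular": [0,0,2.8]},
    {"claw": 0,"offset": [4,23,0],"angular": [0,0,2.8]},
    {"claw": 0,"offset": [5,29,0],"angular": [0,0,2.8]},
    {"claw": 0,"offset": [6,35,0],"angular": [0,0,2.8]},
    {"claw": 0,"offset": [7,40,0],"angular": [0,0,2.8]},
    {"claw": 0,"offset": [7.9,44.8,0],"angular": [0,0,2.8]},
  ],
)

```text
time_s: 22.92
eef_pos: [460.9, 340.9, 287.7]
orientation: [-3.139, -0.002, 2.986]
ft_force: [1.8, -0.1, -4.6]
width: 0.278
gripper_force: 60.4
```

>>> carry_out(
  increments=[
    {"claw": 0,"offset": [0,0,0],"angular": [0,0,0]},
    {"claw": 0,"offset": [0,0,0],"angular": [0,0,0]},
    {"claw": 0,"offset": [0,0,0],"angular": [0,0,0]},
  ],
)

```text
time_s: 23.3
eef_pos: [461.9, 338.3, 289.4]
orientation: [-3.14, -0.0, 2.985]
ft_force: [0.5, -0.3, -4.2]
width: 0.274
gripper_force: 60.9
```

Run:
```python
from h import *
print(pose()[:2])
d=cap('wrist'); save(d,'w8.png'); W=cloud(d); tops(W,(449,290)); dowels(W,(459,340),rad=60,zlo=64,zhi=78)
print(go(462.6,340,84,np.pi-.157))
```

```text
(array([461.89321537, 338.30568295, 289.35439485]), array([-3.14027436e+00, -3.98994302e-04,  2.98461867e+00]))
c [449.3 273.8] L 114.3 W 26.0 yaw -0.155 z 115.2 n 3200
dowel [450.9 291.6  71. ] [56.  18.1 13.9] 237
(array([-0.03,  0.19, 20.57]), array([-0.,  0., -0.]))
```

>>> carry_out(
  increments=[
    {"claw": 0,"offset": [0,0.15,4],"angular": [0,0,0]},
    {"claw": 0,"offset": [0,0.15,9],"angular": [0,0,0]},
    {"claw": 0,"offset": [0,0.15,13],"angular": [0,0,0]},
    {"claw": 0,"offset": [0,0.15,15],"angular": [0,0,0]},
    {"claw": 0,"offset": [0,0.15,15],"angular": [0,0,0]},
    {"claw": 0,"offset": [0,0.15,15],"angular": [0,0,0]},
  ],
)

```text
time_s: 24.1
eef_pos: [462.9, 340.7, 141.2]
orientation: [3.141, 0.001, 2.985]
ft_force: [-0.9, 0.3, -2.8]
width: 0.278
gripper_force: 60.8
```

Run:
```python
from h import *
print(pose()[:2])
print(go(462.6,340,81.3,np.pi-.157))
```

```text
(array([462.9100964 , 340.737572  , 141.17270337]), array([3.14075646e+00, 1.48480711e-03, 2.98498164e+00]))
(array([ 0.03, -0.08,  5.99]), array([0. , 0.1, 0. ]))
```

>>> carry_out(
  increments=[
    {"claw": 0,"offset": [0.05,-0.05,2],"angular": [0,0,0]},
    {"claw": 0,"offset": [0.05,-0.05,4],"angular": [0,0,0]},
    {"claw": 0,"offset": [0.05,-0.05,5.4],"angular": [0,0,0]},
    {"claw": 0,"offset": [0.05,-0.05,5.8],"angular": [0,0,0]},
    {"claw": 0,"offset": [0.05,-0.05,6],"angular": [0,0,0]},
    {"claw": 0,"offset": [0.05,-0.05,6],"angular": [0,0,0]},
  ],
)

```text
time_s: 24.85
eef_pos: [461.8, 340.5, 81.3]
orientation: [3.141, 0.001, 2.986]
ft_force: [-3.4, -1.9, 4.5]
width: 0.272
gripper_force: 61.9
```

>>> carry_out(
  increments=[
    {"claw": 0.55,"offset": [0,0,0],"angular": [0,0,0]},
    {"claw": 0.55,"offset": [0,0,0],"angular": [0,0,0]},
    {"claw": 0.55,"offset": [0,0,0],"angular": [0,0,0]},
    {"claw": 0.55,"offset": [0,0,-2],"angular": [0,0,0]},
    {"claw": 0.55,"offset": [0,0,-7],"angular": [0,0,0]},
    {"claw": 0.55,"offset": [0,0,-13],"angular": [0,0,0]},
    {"claw": 0.55,"offset": [0,0,-18.5],"angular": [0,0,0]},
    {"claw": 0.55,"offset": [0,0,-18.5],"angular": [0,0,0]},
  ],
)

```text
time_s: 25.85
eef_pos: [463.2, 341.7, 269.6]
orientation: [3.136, 0.006, 2.986]
ft_force: [-0.3, -0.2, 0.1]
width: 0.551
gripper_force: 0.0
```

Run:
```python
from h import *
print(pose()[:2])
d=cap('wrist'); save(d,'w9.png'); W=cloud(d); rel(tops(W,(453,307)),(449,274)); D=dowels(W,(460,340),rad=50,zlo=64,zhi=78)
t=cap('top'); rel(tops(cloud(t),(453,307)),(449,274))
print(go(490.5,-342,280,np.pi-.03))
```

```text
(array([463.23222974, 341.68067753, 269.60791875]), array([3.13616905, 0.00591968, 2.98576219]))
c [449.5 274. ] L 115.2 W 25.8 yaw -0.159 z 115.2 n 3635
c [459.2 340.7] L 113.9 W 24.3 yaw -0.156 z 114.6 n 3357
along -0.9 across 67.4 dyaw 0.003
dowel [431.7 321.9  68.4] [9.6 9.6 8.6] 81
dowel [438.9 367.3  68.8] [9.  9.2 7.3] 80
dowel [473.1 292.1  67.4] [3.9 1.4 4.7] 7
dowel [478.9 314.6  68.4] [9.5 9.7 8.4] 78
dowel [485.9 359.8  68.1] [9.6 9.5 8.3] 76
c [449.4 272.2] L 114.4 W 26.6 yaw -0.159 z 116.3 n 552
c [458.7 338.4] L 113.0 W 25.5 yaw -0.153 z 115.5 n 516
along -1.3 across 66.9 dyaw 0.006
(array([-13.43, -66.99,  -1.5 ]), array([ 0. ,  0.1, -7.2]))
```

>>> carry_out(
  increments=[
    {"claw": 0.55,"offset": [-1.2,-6,-1.5],"angular": [0,0,-1]},
    {"claw": 0.55,"offset": [-2.4,-12,-1.5],"angular": [0,0,-2]},
    {"claw": 0.55,"offset": [-3.6,-18,-1.5],"angular": [0,0,-3]},
    {"claw": 0.55,"offset": [-4.8,-24,-1.5],"angular": [0,0,-4]},
    {"claw": 0.55,"offset": [-6,-30,-1.5],"angular": [0,0,-5]},
    {"claw": 0.55,"offset": [-7.2,-36,-1.5],"angular": [0,0,-6]},
    {"claw": 0.55,"offset": [-8.4,-42,-1.5],"angular": [0,0,-7.2]},
    {"claw": 0.55,"offset": [-9.6,-48,-1.5],"angular": [0,0,-7.2]},
  ],
)

```text
time_s: 26.95
eef_pos: [481.0, -150.4, 278.5]
orientation: [3.141, -0.002, 3.112]
ft_force: [0.6, 0.8, 0.6]
width: 0.553
gripper_force: 0.0
```

Run:
```python
from h import *
print(go(490.5,-342,260,np.pi-.032))
```

```text
(array([ -1.52, -19.12,   1.83]), array([ 0. , -0.1,  0.1]))
```

>>> carry_out(
  increments=[
    {"claw": 0.55,"offset": [-0.5,-6,1],"angular": [0,0,0]},
    {"claw": 0.55,"offset": [-1,-12,1.8],"angular": [0,0,0]},
    {"claw": 0.55,"offset": [-1.5,-17,3],"angular": [0,0,0]},
    {"claw": 0.55,"offset": [-1.5,-19.1,6],"angular": [0,0,0]},
    {"claw": 0.55,"offset": [-1.5,-19.1,9],"angular": [0,0,0]},
    {"claw": 0.55,"offset": [-1.5,-19.1,9],"angular": [0,0,0]},
    {"claw": 0.55,"offset": [-1.5,-19.1,9],"angular": [0,0,0]},
  ],
)

```text
time_s: 27.82
eef_pos: [491.2, -339.7, 190.4]
orientation: [-3.142, -0.0, 3.112]
ft_force: [-0.1, -0.3, 0.3]
width: 0.552
gripper_force: 0.0
```

Run:
```python
from h import *
print(pose()[:2])
d=cap('wrist'); W=cloud(d); tops(W,(490,-342))
print(go(490.4,-342,76,np.pi-.032))
```

```text
(array([ 491.19329314, -339.71244817,  190.42647021]), array([-3.14157645e+00, -1.78209552e-04,  3.11178067e+00]))
c [ 490.  -341.6] L 78.8 W 23.4 yaw -0.034 z 110.6 n 3750
(array([ 0.13, -0.21, 11.51]), array([-0. ,  0.1,  0.1]))
```

>>> carry_out(
  increments=[
    {"claw": 0.55,"offset": [0.1,-0.15,4],"angular": [0,0,0]},
    {"claw": 0.55,"offset": [0.1,-0.15,8],"angular": [0,0,0]},
    {"claw": 0.55,"offset": [0.1,-0.15,11],"angular": [0,0,0]},
    {"claw": 0.55,"offset": [0.1,-0.15,11.4],"angular": [0,0,0]},
    {"claw": 0.55,"offset": [0.1,-0.15,11.4],"angular": [0,0,0]},
    {"claw": 0.55,"offset": [0.1,-0.15,11.4],"angular": [0,0,0]},
  ],
)

```text
time_s: 28.62
eef_pos: [491.2, -342.1, 78.0]
orientation: [-3.14, 0.003, 3.112]
ft_force: [-0.1, 0.5, -0.3]
width: 0.551
gripper_force: 0.0
```

>>> carry_out(
  increments=[
    {"claw": 0,"offset": [0,0,0],"angular": [0,0,0]},
    {"claw": 0,"offset": [0,0,0],"angular": [0,0,0]},
    {"claw": 0,"offset": [0,0,0],"angular": [0,0,0]},
    {"claw": 0,"offset": [0,0,0],"angular": [0,0,0]},
  ],
)

```text
time_s: 29.12
eef_pos: [490.8, -342.0, 77.3]
orientation: [-3.14, 0.002, 3.111]
ft_force: [-0.2, 0.4, 7.4]
width: 0.266
gripper_force: 59.8
```

>>> carry_out(
  increments=[
    {"claw": 0,"offset": [0,0,-2],"angular": [0,0,0]},
    {"claw": 0,"offset": [0,0,-7],"angular": [0,0,0]},
    {"claw": 0,"offset": [0,0,-13],"angular": [0,0,0]},
    {"claw": 0,"offset": [0,0,-19],"angular": [0,0,0]},
    {"claw": 0,"offset": [0,0,-20],"angular": [0,0,0]},
    {"claw": 0,"offset": [0,0,-20],"angular": [0,0,0]},
  ],
)

```text
time_s: 29.88
eef_pos: [490.2, -341.5, 276.1]
orientation: [-3.141, 0.001, 3.111]
ft_force: [0.5, 0.1, -3.1]
width: 0.267
gripper_force: 59.4
```

Run:
```python
from h import *
print(pose()[:2])
print(go(494.3,-115.2,270,np.pi-.084))
```

```text
(array([ 490.20136445, -341.49236159,  276.12961373]), array([-3.14099244e+00,  7.35897202e-04,  3.11141812e+00]))
(array([ 0.27, 22.63,  0.6 ]), array([-0. ,  0. ,  3.1]))
```

>>> carry_out(
  increments=[
    {"claw": 0,"offset": [0,5,0.5],"angular": [0,0,1]},
    {"claw": 0,"offset": [0.1,11,0.6],"angular": [0,0,2]},
    {"claw": 0,"offset": [0.2,17,0.6],"angular": [0,0,3.1]},
    {"claw": 0,"offset": [0.3,21,0.6],"angular": [0,0,3.1]},
    {"claw": 0,"offset": [0.3,22.6,0.6],"angular": [0,0,3.1]},
    {"claw": 0,"offset": [0.3,22.6,0.6],"angular": [0,0,3.1]},
    {"claw": 0,"offset": [0.3,22.6,0.6],"angular": [0,0,3.1]},
    {"claw": 0,"offset": [0.3,22.6,5],"angular": [0,0,3.1]},
  ],
)

```text
time_s: 30.88
eef_pos: [496.0, -117.2, 227.6]
orientation: [-3.14, 0.006, 3.056]
ft_force: [1.6, -0.9, -2.9]
width: 0.267
gripper_force: 59.9
```

Run:
```python
from h import *
print(pose()[:2])
d=cap('wrist'); W=cloud(d); tops(W,(488,-170),rad=60)
print(go(494.4,-115.3,140,np.pi-.084))
```

```text
(array([ 495.98561249, -117.1645142 ,  227.59247777]), array([-3.14020293,  0.00587517,  3.05578663]))
c [ 488.5 -182.7] L 73.4 W 24.2 yaw -0.086 z 109.5 n 2701
(array([-0.25,  0.12,  8.04]), array([ 0. , -0.3, -0.1]))
```

>>> carry_out(
  increments=[
    {"claw": 0,"offset": [0,0.1,3],"angular": [0,0,0]},
    {"claw": 0,"offset": [0,0.1,6],"angular": [0,0,0]},
    {"claw": 0,"offset": [0,0.1,8],"angular": [0,0,0]},
    {"claw": 0,"offset": [0,0.1,8],"angular": [0,0,0]},
    {"claw": 0,"offset": [0,0.1,8],"angular": [0,0,0]},
  ],
)

```text
time_s: 31.55
eef_pos: [494.5, -115.2, 147.0]
orientation: [-3.141, 0.001, 3.056]
ft_force: [-0.4, -1.0, -2.3]
width: 0.271
gripper_force: 59.8
```

Run:
```python
from h import *
print(pose()[:2])
print(go(494.4,-115.3,77.3,np.pi-.084))
```

```text
(array([ 494.49732795, -115.21751547,  147.00039925]), array([-3.14109866e+00,  9.50451995e-04,  3.05638775e+00]))
(array([ 0.02, -0.01,  6.97]), array([-0. ,  0.1, -0.1]))
```

>>> carry_out(
  increments=[
    {"claw": 0,"offset": [0,0,2],"angular": [0,0,0]},
    {"claw": 0,"offset": [0,0,4.5],"angular": [0,0,0]},
    {"claw": 0,"offset": [0,0,6],"angular": [0,0,0]},
    {"claw": 0,"offset": [0,0,6.6],"angular": [0,0,0]},
    {"claw": 0,"offset": [0,0,6.9],"angular": [0,0,0]},
    {"claw": 0,"offset": [0,0,7],"angular": [0,0,0]},
    {"claw": 0,"offset": [0,0,7],"angular": [0,0,0]},
  ],
)

```text
time_s: 32.42
eef_pos: [494.5, -114.7, 77.3]
orientation: [-3.141, 0.002, 3.057]
ft_force: [-3.2, 0.1, 5.2]
width: 0.269
gripper_force: 60.6
```

>>> carry_out(
  increments=[
    {"claw": 0.55,"offset": [0,0,0],"angular": [0,0,0]},
    {"claw": 0.55,"offset": [0,0,0],"angular": [0,0,0]},
    {"claw": 0.55,"offset": [0,0,0],"angular": [0,0,0]},
    {"claw": 0.55,"offset": [0,0,-2],"angular": [0,0,0]},
    {"claw": 0.55,"offset": [0,0,-7],"angular": [0,0,0]},
    {"claw": 0.55,"offset": [0,0,-13],"angular": [0,0,0]},
    {"claw": 0.55,"offset": [0,0,-18.5],"angular": [0,0,0]},
    {"claw": 0.55,"offset": [0,0,-18.5],"angular": [0,0,0]},
  ],
)

```text
time_s: 33.42
eef_pos: [496.0, -114.9, 265.4]
orientation: [-3.14, 0.008, 3.057]
ft_force: [0.5, -0.3, -0.7]
width: 0.553
gripper_force: 0.0
```

Run:
```python
from h import *
print(pose()[:2])
d=cap('wrist'); W=cloud(d); rel(tops(W,(490,-150),rad=75),(488,-184)); dowels(W,(493,-115),rad=50,zlo=64,zhi=78)
t=cap('top'); T=cloud(t); 
for c,f in [((629,262),(635,229)),((453,307),(449,274)),((490,-150),(488,-184))]: rel(tops(T,c,rad=80),f)
a=t['image'][120:320,100:480,::-1]; cv2.imwrite('pics/end.png',cv2.resize(a,None,fx=2.1,fy=2.1,interpolation=cv2.INTER_CUBIC))
```

```text
(array([ 495.98817992, -114.90176124,  265.35098765]), array([-3.14023531,  0.0077349 ,  3.05735094]))
c [ 488.3 -182.6] L 72.9 W 23.8 yaw -0.083 z 109.6 n 2095
c [ 493.4 -114. ] L 78.5 W 23.3 yaw -0.094 z 110.6 n 2249
along -0.6 across 68.8 dyaw -0.011
dowel [ 454.6 -110.8   71.1] [ 3.  20.9 13.9] 26
dowel [ 467.6 -136.1   69. ] [9.6 9.2 7.1] 84
dowel [471.5 -90.3  68.4] [9.6 9.9 8.8] 87
dowel [ 515.3 -139.9   67.9] [9.1 9.3 7.8] 80
dowel [518.9 -94.   68.9] [8.4 9.4 8.9] 74
c [628.5 294.2] L 116.3 W 27.0 yaw 0.102 z 123.7 n 525
c [635.2 227.6] L 111.7 W 35.0 yaw 0.107 z 119.3 n 661
along 0.4 across 66.8 dyaw -0.005
c [449.  271.4] L 114.3 W 27.2 yaw -0.158 z 116.2 n 557
c [458.8 338.6] L 113.6 W 25.3 yaw -0.143 z 115.5 n 515
along -0.9 across 67.9 dyaw 0.015Traceback (most recent call last):
  File "<stdin>", line 5, in <module>
  File "h.py", line 50, in rel
    o=sorted(o,key=lambda e:np.hypot(*(e[0]-fy))); f,l=o[0],o[1]; y=f[3]; d=l[0]-f[0]
                                                       ~^^^
IndexError: list index out of range
```

Run:
```python
from h import *
d=cap('scene'); W=cloud(d)
for r in models.regions_of('ball_stand','scene')[:1]:
    p=W[r['region']]; print(r['confidence'],r['extent'],np.nanmedian(p,0),np.nanmax(p[:,2]))
print(arm.close_job())
```

```text
0.69 [282.2, 204.5, 302.5, 240.5] [485.68168241   4.59847652  33.77377533] 110.16009635098622
the job is handed in; nothing more can be done
None
```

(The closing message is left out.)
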